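# Rock the ball sorter's gate over and feed the waiting balls

### The job

The ball sorter's seesaw gate is tipped towards one of its two trays; the waiting test balls belong in the other one. Press the raised end of the gate down with a fingertip so that it rocks over its pivot and stays there, then with the fingertips gently push the two steel balls along the feed channel over its crest, so that both run down the other chute into its tray. Do not pinch or lift the balls, and leave the other things on the bench where they are.

Things in the scene. Friction and masses are not known exactly. Their poses are not given: they have to be found in the camera images.
- sorter: Grey and bare-metal ball sorter, fixed to the bench. Origin on the bench top under the middle of the gate's pivot; x runs along the feed channel in the feeding direction (from the robot's side towards the gate, within 0.3 rad of straight ahead), y to the left, z up. All other sizes below are in mm in this frame. The gate spans x -67 to 57, y -116 to 116.
- channel_back (a point): Top middle of the back stop (4 thick) that closes the robot-side end of the feed channel: x -152, y 0, z 156. The channel runs from here along +x to x -28; 36 wide inside, 46 outside. Its side walls stand only 10 to 14 above its floor (tops z 156 to 163), so the balls stick out above them and a fingertip can move over the stop and walls.
- crest (a point): Crest of the feed channel's floor, mid-width: x -55, y 0, z 153. The floor rises to it from z 146 at the back stop, then falls to z 144 at x -28, where a ball drops onto the gate. A ball let go before the crest rolls back to the stop; past it, it runs on alone.
- gate (a joint): Seesaw gate's tilt, rad, about x through (0, 0, 110 mm): +0.22 = left (+y) end raised, balls run to the right tray; -0.22 = right end raised, balls run to the left tray. It starts at one of these stops. A dark steel roller weight above the pivot makes it over-centre: about 1 N on the raised pad moves it; once past level it falls on to the other stop by itself within a second and stays.
- pad_left (a point): Centre of the top of the left press pad: flat steel plate 42 x 44, 4 thick, on the robot's side of the gate at its left end (gate level: x -48, y 94, 32 above the pivot). Its height is about 162 when raised, 121 when down at the stop.
- pad_right (a point): Centre of the top of the right press pad, the mirror image of the left one (y -94).
- ball0_center (a point): Centre of the rear steel ball, 32 diameter, about 0.13 kg; it rests in the feed channel against the back stop (centre at about x -134, z 163).
- ball1_center (a point): Centre of the front steel ball, the same size, resting against the rear one, nearer the gate. Pushing the rear ball pushes both.
- tray_left (a point): Middle of the floor of the left open grey catch tray (x 0, y 260, z 6): inside x -54 to 54, y 204 to 316; end wall 90 high. A chute (y 124 to 206) leads down to it from the gate's left end.
- tray_right (a point): Middle of the floor of the right catch tray (x 0, y -260, z 6), the mirror image of the left one, with its own chute.
- jar: Bystander: closed jar 48 mm across, 62 high, standing near the channel; origin at its foot.
- weight: Bystander: brass weight 44 mm across, 60 high; origin at its foot.
- wrench: Bystander: wrench lying on the bench beyond the sorter; origin at its middle.
- screwdriver: Bystander: screwdriver lying beyond the sorter; origin at its middle.
- collar: Bystander: dark steel collar 54 mm across, 22 high, beyond the sorter; origin at its foot.
- gauge_block: Bystander: steel block 30 x 60 x 20 mm; origin at its foot.
- cup: Bystander: white cup 72 mm across, 80 high; origin at its foot.
There are look-alikes about, which are no part of the job. What is shaped like the part that bears ball1_center but red or yellow is not meant. What is shaped like the part that bears ball0_center but yellow is not meant.

How it is judged:
On the way, in this order (a step that is already met when the one before it is completed fails the run):
1. the gate has been rocked over to its other stop while both balls still wait in the feed channel (distance of pad_left from where it was at the start of the episode above 0.026 m and (value of joint gate below -0.18 rad or value of joint gate above 0.18 rad) and x of each of ball0_center, ball1_center in the frame of sorter below -0.06 m), for 0.2 s.
2. both balls have run down the other chute into its tray (distance of pad_left from where it was at the start of the episode above 0.026 m and ((value of joint gate below -0.18 rad and y of ball0_center in the frame of sorter between 0.2 and 0.32 m and x of ball0_center in the frame of sorter between -0.06 and 0.06 m and z of each of ball0_center, ball1_center in the frame of sorter below 0.06 m and y of ball1_center in the frame of sorter between 0.2 and 0.32 m and x of ball1_center in the frame of sorter between -0.06 and 0.06 m) or (value of joint gate above 0.18 rad and y of ball0_center in the frame of sorter between -0.32 and -0.2 m and x of ball0_center in the frame of sorter between -0.06 and 0.06 m and z of each of ball0_center, ball1_center in the frame of sorter below 0.06 m and y of ball1_center in the frame of sorter between -0.32 and -0.2 m and x of ball1_center in the frame of sorter between -0.06 and 0.06 m))), for 0.2 s.
At the end, for the whole second after the job is handed in: The gate rests at the stop opposite to where it started (beyond 0.18 rad of its 0.22) and both balls are inside the tray on its lowered side, within the tray's walls, centres lower than 60 mm (all of step 2); the robot touches nothing.
It fails at once if a ball is lifted more than about 25 mm above the feed channel (height (world z) of any of ball0_center, ball1_center above 0.195 m).
It fails at once if a ball is pinched or pushed with more than 20 N (contact force between the fingers and ball0 above 20 N or contact force between the fingers and ball1 above 20 N).
It fails at once if another thing on the bench is moved by more than 20 mm (distance of any of jar, weight, wrench, screwdriver, collar, gauge_block, cup from where it was at the start of the episode above 0.02 m).
It also fails if it takes over 48 s, if anything falls off the work surface, if the arm or the gripper's body presses on something with over 40 N, if the wrist force passes 120 N, or if a joint passes its speed limit or range.

### The arm

A 7-joint arm with a two-finger parallel gripper is mounted at the origin on the work surface. World frame = base frame: x ahead of the robot, y to its left, z up, the work surface at z = 0. Lengths are in m, angles in rad, forces in N, time in s.
With the tool pointing down it reaches from about 0.425 to 0.95 m from the base axis. Payload 16.7 kg.
Tool frame: the origin (TCP) lies at the very end of the fingers, on their centre line; the grasp point (between the pads) lies 19 mm behind it; z points along the fingers, y is the direction in which the jaws open and shut (so a half turn about z gives the same grasp; the last joint's range is limited). The gripper opens to 94 mm and grips with 3 to 60 N. Pads are 16 mm wide; open, the fingers measure 119 mm over their backs; the gripper's body (75 mm by 177 mm) begins 78 mm behind the grasp point.
Start: joints at [1.143, 0.426, 0.074, 1.606, -0.034, 1.111, -0.067], TCP at [0.186, -0.649, 0.205] pointing down, gripper open.
Joint ranges: [-2.85, 2.85], [-0.5, 2.14], [-1.23, 1.37], [0.21, 2.46], [-1.02, 4.16], [0.16, 2.05], [-2.73, 2.73]. Speed limits (rad/s): [1.89, 1.89, 2.39, 2.39, 3.01, 3.01, 3.01].

### API

Orientations are given as a unit quaternion [w, x, y, z].
In Python, from station import ctrl, imaging gives the robot as it stands.
- The arm moves only by the tool carry_out, never from a script. Its argument "rows" is a list of rows, each a list of 3 entries, a list of its own where there are three numbers: the finger opening in mm, from 0 to 94, then the shift along the tool's x, y, z in mm, then the turn, a rotation vector about the tool's x, y, z in degrees. A call has exactly 5 rows; each row shifts and turns the pose as measured when the row begins, along the tool's axes as they then stand; what a row does not reach is not made up. A row lasts 1/12 s, in which the tool goes at most 41.7 mm and 7.16 degrees, less where a joint would pass 70% of its speed; a pose out of reach is approached as far as the arm can. A call with a gripper value outside its range is refused whole. The fingers move at their own pace and stop on an object; "newtons" is the grip in N (left out, the last holds). Time passes only in rows, so rows that do not move let the fingers close, or fill a call up. It gives the time, the measured TCP pose, the force and the opening at its end, in the units of the state.
- ctrl.observe(): the state, without advancing time (a new reading comes with each control period).
- imaging.camera(name): name is "side" or "top" or "wrist"; returns the picture (400x640x3 uint8, red, green, blue); there is no depth.
- imaging.camera_info(name): a dict with "fov_y" (degrees; the focal length in pixels is half the picture's height over the tangent of half this angle, whatever the lens; pixels are square), "cx", "cy" (the principal point, pixels), "pose" (4x4, takes a point from camera to world coordinates); the wrist camera has in their place "T_tool_cam" (4x4, takes a point from camera to tool coordinates, whose origin is the TCP and whose axes are the flange's). Camera axes: x right, y down, z forward; pixel columns grow to the right and rows downward; lengths in m; the calibration is good to about 2 mm. A picture is of the moment at which its call begins: read the wrist's pose just before it. camera_info takes no time and is no camera call.
- ctrl.hand_in(): hands the job in, once; it reports no verdict.
The state is a dict: "t": time; "joint_positions": joint angles; "joint_velocities": joint speeds; "joint_efforts": joint torques, N m; "ee_pos": TCP position; "tool_rot": TCP orientation; "force": force on the tool from outside, world axes, zero at the start; "torque": the same for the moment, N m; "width": finger opening in m.
Only numpy, scipy, OpenCV 4.12 (cv2) and the standard library are available. Lean on these libraries where they do the work, as an engineer would, in place of code of your own. Each camera call takes 0.05 s, during which the arm holds its last target.

## Working session

There is one attempt and no reset: what is moved stays moved. The work goes in short steps, Python scripts to look and compute and a tool call to move; the robot and the scene stay as the last step left them, time stands still between calls to the robot, and variables do not carry over. Pictures are saved under pics/ and viewed, and the job is handed in when it is done.

Besides the shell and the picture viewer there is one more tool, called after ">>>" by a JSON object that holds its "fn" and its "kwargs". carry_out: Moves the arm, as the interface text tells. Its arguments: {"type":"object","properties":{"rows":{"type":"array","items":{"type":"array"}},"newtons":{"type":"number"}},"required":["rows"]}

```bash
ls; mkdir -p pics; python3 - <<'E'
from station import ctrl, imaging
import cv2
s=ctrl.observe()
for k in ("t","ee_pos","tool_rot","force","width"): print(k,s[k])
for n in ("side","top"):
    i=imaging.camera_info(n); print(n,i)
    cv2.imwrite(f"pics/{n}0.png",imaging.camera(n)[:,:,::-1])
print(imaging.camera_info("wrist"))
E
```

```text
pics
t 0.0
ee_pos [ 0.18562621 -0.64852798  0.20479505]
tool_rot [-6.01367694e-04  9.90299703e-01  1.38946458e-01 -1.32096802e-04]
force [ 0.09939814 -0.02711323  0.04444077]
width 0.0940264314111632
side {'fov_y': 42.25400867859542, 'cx': 313.29184138590085, 'cy': 204.18421800706304, 'pose': array([[-0.95494632, -0.22080909,  0.19829493,  0.34937904],
       [-0.29675322,  0.7191758 , -0.62827041,  0.69492086],
       [-0.0038811 , -0.65880917, -0.75230008,  0.95002893],
       [ 0.        ,  0.        ,  0.        ,  1.        ]])}
top {'fov_y': 48.67881201355451, 'cx': 318.73003412450805, 'cy': 192.45232730703665, 'pose': array([[-0.02234405, -0.99693752,  0.07494218,  0.50722193],
       [-0.99956583,  0.02083697, -0.02083204,  0.04750101],
       [ 0.01920667, -0.07537511, -0.99697026,  0.99142911],
       [ 0.        ,  0.        ,  0.        ,  1.        ]])}
{'fov_y': 69.43562832411614, 'cx': 315.4107421919921, 'cy': 196.56286036063443, 'T_tool_cam': array([[-4.13461170e-04, -9.73883759e-01, -2.27046806e-01,
         6.59278064e-02],
       [ 9.99999429e-01, -6.26392934e-04,  8.65781709e-04,
         4.93507115e-04],
       [-9.85391261e-04, -2.27046319e-01,  9.73883462e-01,
        -1.79127619e-01],
       [ 0.00000000e+00,  0.00000000e+00,  0.00000000e+00,
         1.00000000e+00]])}
```

View pics/side0.png

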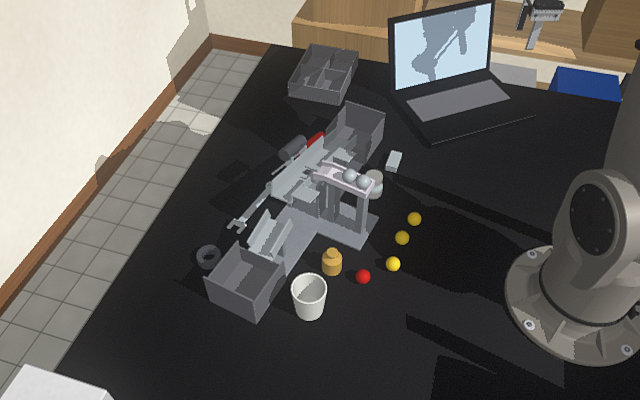

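View pics/top0.png

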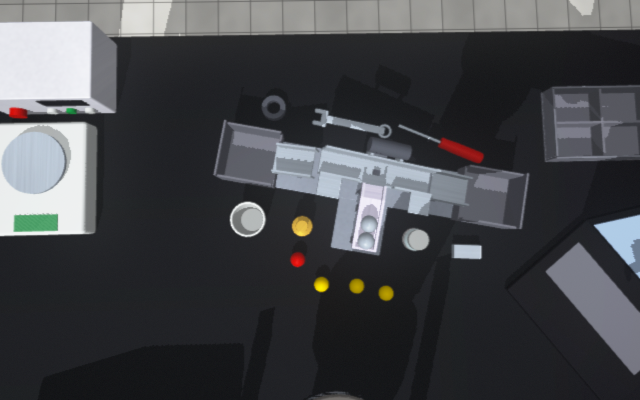

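The side and top views show the sorter, with its trays at about (250,153) and (497,197) in the top view. The steel balls are at about (368,225) and (366,241). Next I'll enlarge the sorter.

```bash
python3 - <<'E'
import cv2
a=cv2.imread("pics/top0.png")[100:280,200:540]; cv2.imwrite("pics/top0z.png",cv2.resize(a,None,fx=2.35,fy=2.35,interpolation=cv2.INTER_CUBIC))
a=cv2.imread("pics/side0.png")[90:330,190:430]; cv2.imwrite("pics/side0z.png",cv2.resize(a,None,fx=2.5,fy=2.5,interpolation=cv2.INTER_CUBIC))
E
```

```text
(no output)
```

View pics/top0z.png

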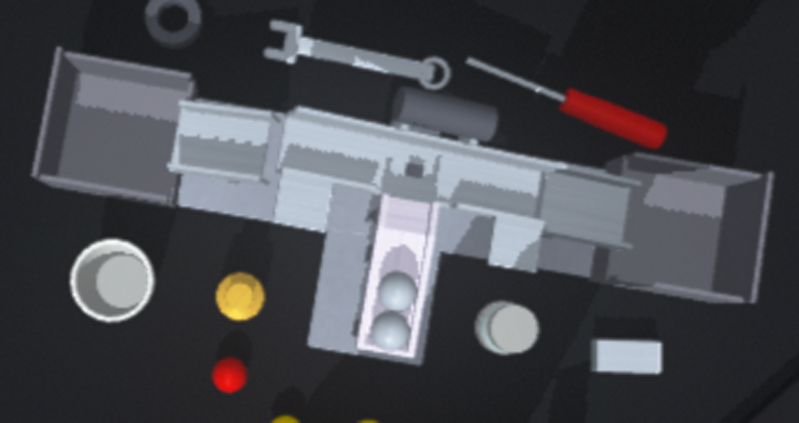

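View pics/side0z.png

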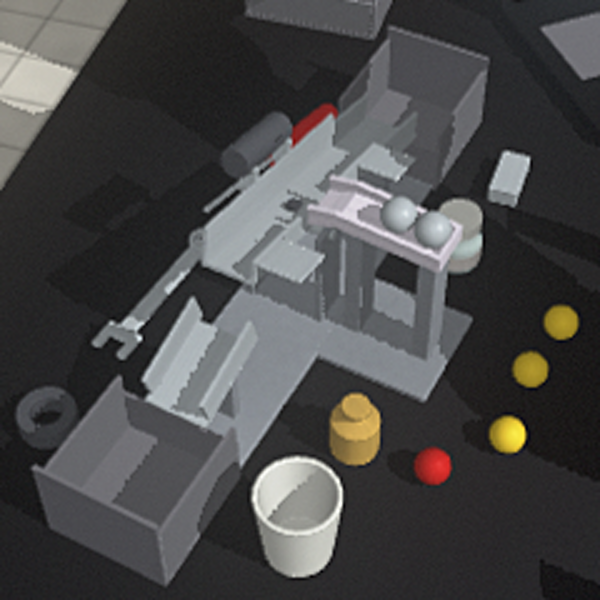

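Both views suggest the left pad is raised: the roller is displaced to the right. I'll work out the sorter pose next.

```bash
cat > h.py <<'E'
import numpy as np
from station import ctrl, imaging
from scipy.spatial.transform import Rotation as R
def ray(n,u,v):
    i=imaging.camera_info(n);f=200/np.tan(np.radians(i['fov_y'])/2)
    P=np.array(i['pose']);d=P[:3,:3]@np.array([(u-i['cx'])/f,(v-i['cy'])/f,1]);return P[:3,3],d/np.linalg.norm(d)
def plane(n,u,v,z):
    o,d=ray(n,u,v);return o+d*(z-o[2])/d[2]
def tri(a,b):
    (o,d),(p,e)=ray('top',*a),ray('side',*b)
    A=np.c_[d,-e];s=np.linalg.lstsq(A,p-o,rcond=None)[0];x,y=o+d*s[0],p+e*s[1]
    return (x+y)/2,np.linalg.norm(x-y)
def T(u,v): return u/2.35+200,v/2.35+100
def S(u,v): return u/2.5+190,v/2.5+90
E
python3 - <<'E'
from h import *
np.set_printoptions(precision=4,suppress=True)
b0,b1=plane('top',*T(391,331),.163),plane('top',*T(397,291),.165)
print('balls plane',b0,b1,'tri',tri(T(391,331),S(434,229)),tri(T(397,291),S(399,214)))
for z in (.09,.096):
  L=[plane('top',*T(*p),z) for p in ((35,178),(58,48),(755,300),(771,172))]
  for p in L: print(z,p)
  l=(L[0]+L[1])/2;r=(L[2]+L[3])/2;d=l-r;print('mid',(l+r)/2,'len',np.linalg.norm(d),'yaw',np.arctan2(-d[0],d[1]))
print('traytri',tri(T(35,178),S(166,583)),tri(T(58,48),S(36,468)))
st=[plane('top',*T(*p),.156) for p in((358,347),(413,356))];print('stop',st,(st[0]+st[1])/2)
for nm,p in dict(Ltop=(328,186),).items(): print(nm,plane('top',*T(*p),.162))
E
```

```text
balls plane [ 0.477  -0.0568  0.163 ] [ 0.5086 -0.0623  0.165 ] tri (array([ 0.476 , -0.0575,  0.1586]), np.float64(0.0016685137348353308)) (array([ 0.5079, -0.0628,  0.162 ]), np.float64(0.001352816484317192))
0.09 [0.6136 0.2399 0.09  ]
0.09 [0.7279 0.2193 0.09  ]
0.09 [ 0.4939 -0.3851  0.09  ]
0.09 [ 0.6059 -0.4057  0.09  ]
mid [ 0.6103 -0.0829  0.09  ] len 0.6365465712227513 yaw -0.1910333346215367
0.096 [0.6129 0.2386 0.096 ]
0.096 [0.7265 0.2181 0.096 ]
0.096 [ 0.494  -0.3822  0.096 ]
0.096 [ 0.6053 -0.4027  0.096 ]
mid [ 0.6097 -0.082   0.096 ] len 0.6323096552029213 yaw -0.19103333462153688
traytri (array([0.6156, 0.2531, 0.0204]), np.float64(0.012712877375216487)) (array([0.7276, 0.2197, 0.0856]), np.float64(0.0028002782112872622))
stop [array([ 0.4646, -0.0308,  0.156 ]), array([ 0.4564, -0.0747,  0.156 ])] [ 0.4605 -0.0528  0.156 ]
Ltop [ 0.5939 -0.0097  0.162 ]
```

```bash
cat >> h.py <<'E'
O=np.array([.6095,-.0822]);YAW=-.19
def W(x,y,z):
    c,s=np.cos(YAW),np.sin(YAW);return np.array([O[0]+(c*x-s*y)/1e3,O[1]+(s*x+c*y)/1e3,z/1e3])
def proj(n,p):
    i=imaging.camera_info(n);f=200/np.tan(np.radians(i['fov_y'])/2);P=np.array(i['pose'])
    q=P[:3,:3].T@(p-P[:3,3]);return i['cx']+f*q[0]/q[2],i['cy']+f*q[1]/q[2]
def rel(target):
    s=ctrl.observe();w,x,y,z=s['tool_rot'];r=R.from_quat([x,y,z,w])
    g=R.from_matrix(np.array([[np.cos(YAW),np.sin(YAW),0],[np.sin(YAW),-np.cos(YAW),0],[0,0,-1]]))
    print('t',s['t'],'pos',s['ee_pos'],'shift mm',(r.inv().apply(target-s['ee_pos'])*1e3).round(1),'turn deg',np.degrees((r.inv()*g).as_rotvec()).round(2),'F',s['force'].round(2) if hasattr(s['force'],'round') else s['force'],'w',round(s['width'],4))
    c,sn=np.cos(YAW),np.sin(YAW);d=s['ee_pos'][:2]-O;print('local mm',(c*d[0]+sn*d[1])*1e3,(-sn*d[0]+c*d[1])*1e3,s['ee_pos'][2]*1e3)
E
python3 - <<'E'
from h import *
import cv2
np.set_printoptions(precision=4,suppress=True)
print('roller',tri(T(445,113),S(257,145)))
for n,c in (('top',0),('side',0)):
  im=cv2.imread(f'pics/{n}0.png')
  def gp(y,z,t): return y*np.cos(t)-z*np.sin(t),110+y*np.sin(t)+z*np.cos(t)
  big=cv2.resize(im,None,fx=3,fy=3,interpolation=cv2.INTER_CUBIC)
  for t,col in ((.22,(0,255,0)),(-.22,(0,0,255))):
    for s in (1,-1):
      pts=[]
      for dx,dy in((-21,-22),(21,-22),(21,22),(-21,22)):
        y,z=gp(s*94+dy,32,t); pts.append(proj(n,W(-48+dx,y,z)))
      cv2.polylines(big,[np.int32(np.array(pts)*3+1)],True,col,1)
  for p in ((-152,0,156),(-55,0,153),(-134,0,163)): cv2.circle(big,tuple(int(3*a+1) for a in proj(n,W(*p))),3,(255,0,255),-1)
  x0,y0=(630,360) if n=='top' else (680,360)
  cv2.imwrite(f'pics/{n}chk.png',big[y0:y0+440,x0:x0+760])
rel(W(-48,86,230))
E
```

```text
roller (array([ 0.65  , -0.1056,  0.1655]), np.float64(0.0016173539699387408))
t 0.1 pos [ 0.1856 -0.6486  0.2048] shift mm [ 559.4 -526.3  -24.6] turn deg [-0.06  0.02 26.86] F [-0.35 -0.2  -0.33] w 0.0938
local mm -309.2986598566843 -636.2254497922397 204.8301453756513
```

View pics/topchk.png

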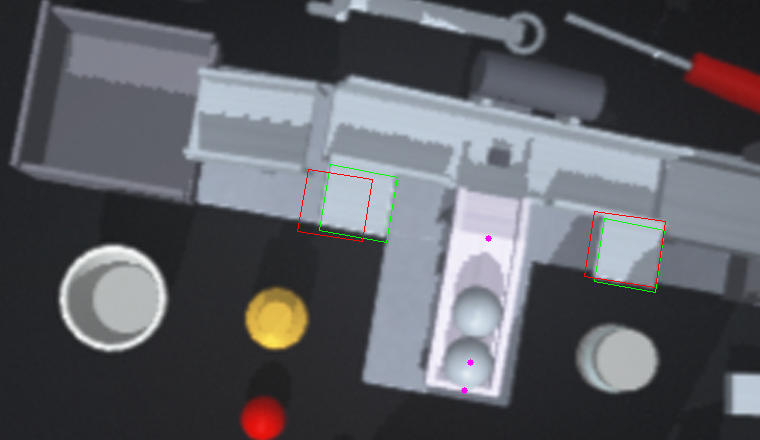

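View pics/sidechk.png

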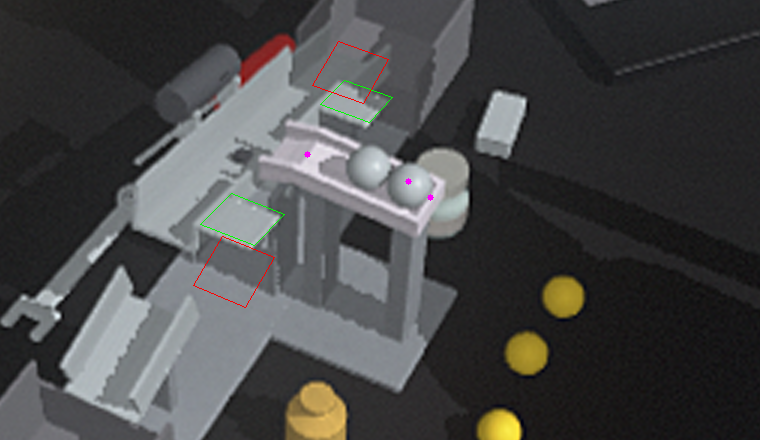

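The green (left raised) outlines match the pads in both views, so I press the left pad. First: lift, turn and close the fingers.

>>> {"fn": "carry_out", "kwargs": {"rows": [[0,[0,0,-25],[0,0,5.4]],[0,[0,0,-25],[0,0,5.4]],[0,[0,-15,-25],[0,0,5.4]],[0,[0,-25,-20],[0,0,5.4]],[0,[0,-35,0],[0,0,5.4]]], "newtons": 20}}

```text
t: 0.52
ee_pos: [0.1861, -0.5744, 0.2985]
tool_rot: [-0.004, 0.994, -0.106, -0.003]
force: [0.5, -0.2, 0.5]
width: 0.064
```

```bash
python3 -c "
from h import *
rel(W(-48,86,230))"
```

```text
t 0.5167 pos [ 0.18605176 -0.57441916  0.29845809] shift mm [ 260.6 -654.8   71.9] turn deg [-0.45  0.36 -1.29] F [ 0.55 -0.24  0.49] w 0.064
local mm -322.8679977452489 -563.3332666495785 298.4580906788623
```

>>> {"fn": "carry_out", "kwargs": {"rows": [[0,[10,-39,0],[0,0,-0.6]],[0,[12,-39,0],[0,0,-0.6]],[0,[14,-38,0],[0,0,0]],[0,[14,-38,0],[0,0,0]],[0,[14,-38,0],[0,0,0]]]}}

```text
t: 0.93
ee_pos: [0.2852, -0.3935, 0.2998]
tool_rot: [-0.003, 0.995, -0.104, -0.003]
force: [2.2, -0.7, -0.1]
width: 0.0308
```

```bash
python3 -c "
from h import *
rel(W(-48,86,230))"
```

```text
t 0.9333 pos [ 0.28521962 -0.39345853  0.29984762] shift mm [ 204.2 -456.2   70.8] turn deg [-0.31  0.4  -1.  ] F [ 2.23 -0.7  -0.1 ] w 0.0308
local mm -259.66076497983187 -366.90042794852934 299.8476248305203
```

>>> {"fn": "carry_out", "kwargs": {"rows": [[0,[14,-38,0],[0,0,0]],[0,[14,-38,0],[0,0,0]],[0,[14,-38,0],[0,0,0]],[0,[14,-38,0],[0,0,0]],[0,[14,-38,0],[0,0,0]]]}}

```text
t: 1.35
ee_pos: [0.393, -0.2151, 0.3004]
tool_rot: [-0.002, 0.995, -0.104, -0.003]
force: [1.7, -1.2, 0.6]
width: 0.0008
```

```bash
python3 -c "
from h import *
rel(W(-48,86,230))"
```

```text
t 1.35 pos [ 0.39296361 -0.21509804  0.3003809 ] shift mm [ 135.3 -259.6   70.5] turn deg [-0.22  0.38 -1.05] F [ 1.69 -1.21  0.57] w 0.0008
local mm -187.54067609294205 -171.4012574053528 300.38090174105184
```

>>> {"fn": "carry_out", "kwargs": {"rows": [[0,[21,-40,0],[0,0,-0.3]],[0,[21,-40,0],[0,0,-0.3]],[0,[21,-40,0],[0,0,0]],[0,[21,-40,0],[0,0,0]],[0,[21,-40,0],[0,0,0]]]}}

```text
t: 1.77
ee_pos: [0.5219, -0.0513, 0.301]
tool_rot: [-0.002, 0.995, -0.099, -0.002]
force: [0.6, -1.4, 0.0]
width: 0.0003
```

```bash
python3 -c "
from h import *
rel(W(-48,86,230))"
```

```text
t 1.7667 pos [ 0.52187736 -0.05131419  0.30095191] shift mm [ 43.7 -72.3  71. ] turn deg [-0.19  0.3  -0.46] F [ 0.56 -1.37  0.04] w 0.0003
local mm -91.87886317636196 13.781681150682065 300.95190964200066
```

>>> {"fn": "carry_out", "kwargs": {"rows": [[0,[13,-23,0],[0,0,-0.3]],[0,[13,-23,0],[0,0,-0.2]],[0,[10,-18,0],[0,0,0]],[0,[5,-8,15],[0,0,0]],[0,[0,0,15],[0,0,0]]]}}

```text
t: 2.18
ee_pos: [0.582, 0.0252, 0.2709]
tool_rot: [-0.004, 0.996, -0.089, -0.002]
force: [0.7, 0.5, 0.0]
width: 0.0007
```

```bash
python3 -c "
from h import *
rel(W(-49,90,180))"
```

```text
t 2.1833 pos [0.58196822 0.02522782 0.2709469 ] shift mm [-1.4 11.  90.9] turn deg [-0.45  0.22  0.63] F [0.74 0.46 0.02] w 0.0007
local mm -47.32502766359477 100.29495275684248 270.94690015008405
```

>>> {"fn": "carry_out", "kwargs": {"rows": [[0,[-1,6,20],[-0.2,0.1,0.3]],[0,[-1,4,20],[-0.2,0.1,0.3]],[0,[0,0,20],[0,0,0]],[0,[0,0,15],[0,0,0]],[0,[0,0,10],[0,0,0]]]}}

```text
t: 2.6
ee_pos: [0.5773, 0.0179, 0.18]
tool_rot: [-0.001, 0.996, -0.093, -0.001]
force: [-0.1, 0.4, -0.1]
width: 0.0004
```

```bash
python3 -c "
from h import *
rel(W(-49,91,125))
import cv2
cv2.imwrite('pics/s1.png',cv2.resize(imaging.camera('side')[90:330,190:430,::-1],None,fx=2.5,fy=2.5))"
```

```text
t 2.6 pos [0.57733686 0.01789638 0.17995371] shift mm [ 1.6  1.3 54.9] turn deg [-0.06  0.16  0.2 ] F [-0.08  0.41 -0.05] w 0.0004
local mm -50.48843327761665 92.22077497791962 179.95370885992818
```

View pics/s1.png

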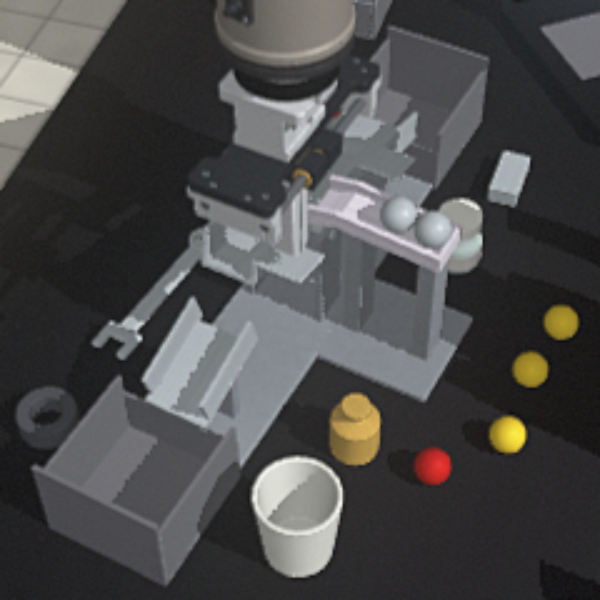

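The fingertip is just above the left pad, at about (298,250) in the zoom. I'll press down.

>>> {"fn": "carry_out", "kwargs": {"rows": [[0,[0,0,8],[0,0,0]],[0,[0,0,7],[0,0,0]],[0,[0,0,6],[0,0,0]],[0,[0,0,6],[0,0,0]],[0,[0,0,6],[0,0,0]]]}}

```text
t: 3.07
ee_pos: [0.5779, 0.0181, 0.145]
tool_rot: [-0.001, 0.996, -0.093, -0.001]
force: [0.8, 0.3, -0.8]
width: 0.0006
```

>>> {"fn": "carry_out", "kwargs": {"rows": [[0,[0,0,6],[0,0,0]],[0,[0,0,5],[0,0,0]],[0,[0,0,4],[0,0,0]],[0,[0,0,0],[0,0,0]],[0,[0,0,0],[0,0,0]]]}}

```text
t: 3.48
ee_pos: [0.5776, 0.018, 0.1275]
tool_rot: [-0.001, 0.996, -0.093, -0.001]
force: [0.6, -0.2, 0.8]
width: 0.0008
```

```bash
python3 -c "
from h import *
rel(W(-49,91,125))
import cv2
cv2.imwrite('pics/s2.png',cv2.resize(imaging.camera('side')[90:330,190:430,::-1],None,fx=2.5,fy=2.5))"
```

```text
t 3.4833 pos [0.57757409 0.01801131 0.12748424] shift mm [1.3 1.4 2.5] turn deg [-0.07  0.16  0.19] F [ 0.57 -0.16  0.76] w 0.0008
local mm -50.27717971393841 92.37844011098542 127.48423887034754
```

View pics/s2.png

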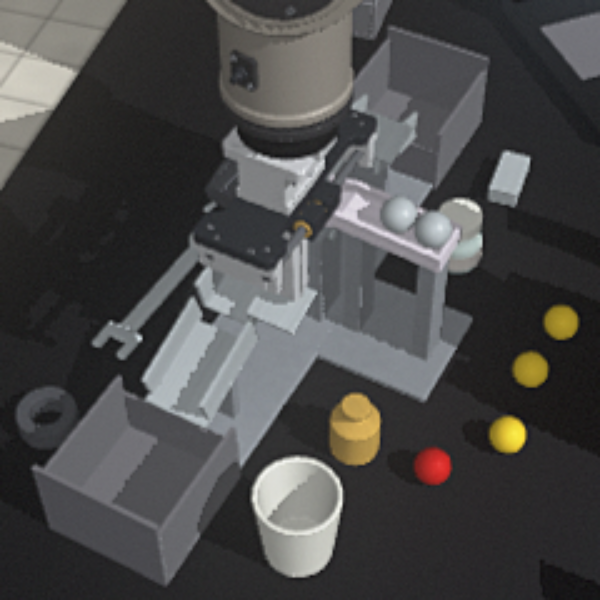

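The gate has rocked over: the left pad is now down at about (283,312) and both balls are still waiting. I'll lift and go behind the channel.

>>> {"fn": "carry_out", "kwargs": {"rows": [[0,[0,0,-25],[0,0,0]],[0,[0,0,-30],[0,0,0]],[0,[0,0,-30],[0,0,0]],[0,[-15,5,-25],[0,0,0]],[0,[-30,15,0],[0,0,0]]]}}

```text
t: 3.95
ee_pos: [0.5316, 0.0084, 0.2414]
tool_rot: [-0.002, 0.996, -0.092, -0.003]
force: [-0.4, -1.0, 0.0]
width: 0.0003
```

>>> {"fn": "carry_out", "kwargs": {"rows": [[0,[-30,25,0],[0,0,0]],[0,[-25,25,0],[0,0,0]],[0,[-15,15,0],[0,0,0]],[0,[-5,5,0],[0,0,0]],[0,[0,0,0],[0,0,0]]]}}

```text
t: 4.37
ee_pos: [0.439, -0.049, 0.2453]
tool_rot: [-0.001, 0.996, -0.092, 0.001]
force: [0.6, 0.1, -0.1]
width: 0.0002
```

```bash
python3 -c "
from h import *
rel(W(-172,0,200))
import cv2
cv2.imwrite('pics/s3.png',cv2.resize(imaging.camera('side')[90:330,190:430,::-1],None,fx=2.5,fy=2.5))
cv2.imwrite('pics/t3.png',cv2.resize(imaging.camera('top')[100:280,200:540,::-1],None,fx=2.35,fy=2.35))"
```

```text
t 4.3667 pos [ 0.43900953 -0.04903744  0.2452923 ] shift mm [ 1.6  0.5 45.3] turn deg [-0.14 -0.1   0.31] F [ 0.58  0.13 -0.11] w 0.0002
local mm -173.68541148378554 0.3671286597328807 245.29230144217266
```

View pics/s3.png

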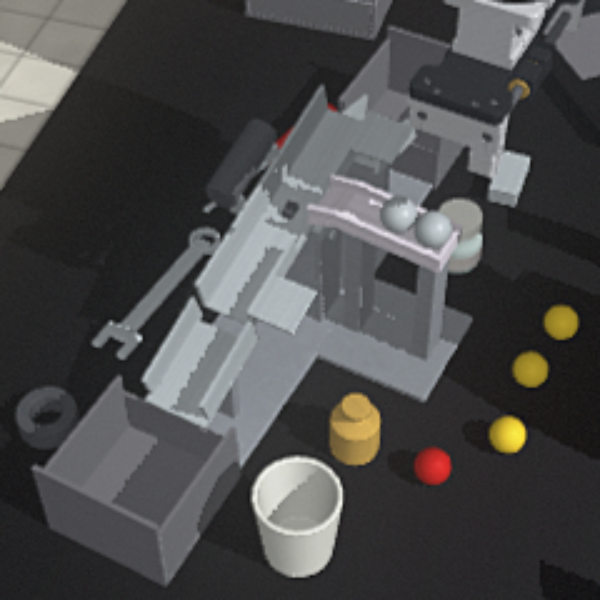

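View pics/t3.png

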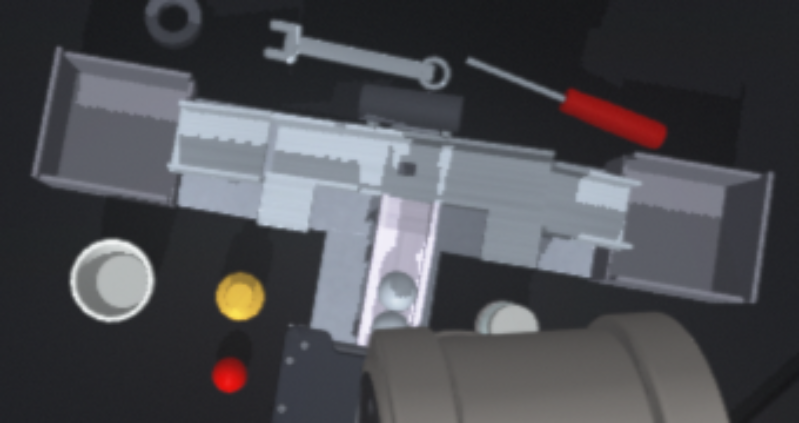

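The gate stays at the new stop with the left end down. The fingertip is behind the stop and the balls are at rest. Now I descend.

>>> {"fn": "carry_out", "kwargs": {"rows": [[0,[0,0,25],[0,0,0.1]],[0,[0,0,25],[0,0,0.1]],[0,[0,0,20],[0,0,0.1]],[0,[0,0,10],[0,0,0]],[0,[0,0,0],[0,0,0]]]}}

```text
t: 4.88
ee_pos: [0.4482, -0.0423, 0.1629]
tool_rot: [-0.003, 0.996, -0.091, 0.003]
force: [-0.3, 0.1, 0.2]
width: 0.0
```

```bash
python3 -c "
from h import *
rel(W(-172,0,161))"
```

```text
t 4.8833 pos [ 0.44817238 -0.0422619   0.16286368] shift mm [-6.1  8.7  1.8] turn deg [-0.41 -0.32  0.43] F [-0.35  0.14  0.25] w 0.0
local mm -165.9670702640258 8.751223082341868 162.86367628066748
```

>>> {"fn": "carry_out", "kwargs": {"rows": [[0,[-2,4,0],[-0.2,-0.2,0.2]],[0,[-1,4,0],[-0.2,-0.1,0.2]],[0,[0,0,0],[0,0,0]],[0,[0,0,0],[0,0,0]],[0,[0,0,0],[0,0,0]]]}}

```text
t: 5.3
ee_pos: [0.4466, -0.0481, 0.1643]
tool_rot: [-0.001, 0.996, -0.093, 0.0]
force: [0.3, 0.5, 0.2]
width: 0.0004
```

```bash
python3 -c "
from h import *
rel(W(-168,0,161))
print(ctrl.observe()['joint_positions'])
import cv2
cv2.imwrite('pics/s4.png',cv2.resize(imaging.camera('side')[130:250,290:410,::-1],None,fx=5,fy=5))"
```

```text
t 5.3 pos [ 0.44657489 -0.04808892  0.16428443] shift mm [-1.6  2.7  3.3] turn deg [-0.06 -0.02  0.16] F [0.26 0.52 0.24] w 0.0004
local mm -166.43533279296432 2.727363482170817 164.28443109246703
[ 0.36086724  0.12780315 -0.42299785  2.11475892  0.06501701  0.91065316
 -1.85692536]
```

View pics/s4.png

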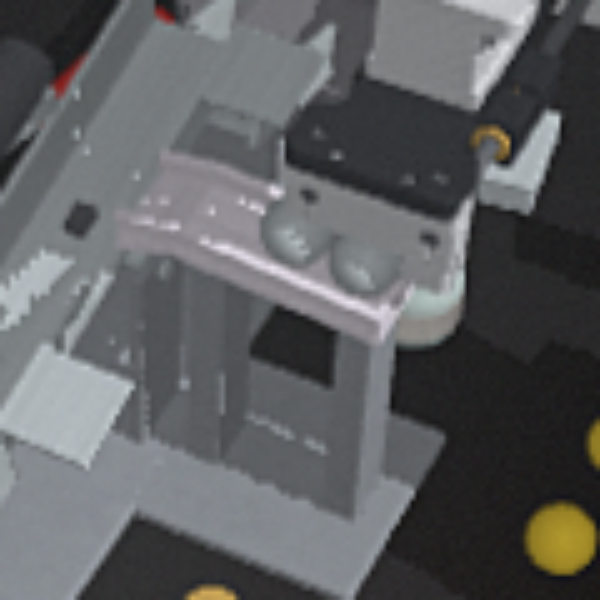

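>>> {"fn": "carry_out", "kwargs": {"rows": [[0,[0,2,2],[0,0,0.1]],[0,[1,1,1],[0,0,0]],[0,[3,0,0],[0,0,0]],[0,[3,0,0],[0,0,0]],[0,[2,0,0],[0,0,0]]]}}

```text
t: 5.77
ee_pos: [0.4557, -0.0535, 0.1621]
tool_rot: [-0.0, 0.996, -0.095, 0.001]
force: [-1.3, -0.8, 0.1]
width: 0.0004
```

```bash
python3 -c "
from h import *
rel(W(-150,0,161))"
```

```text
t 5.7667 pos [ 0.4557064  -0.05347865  0.16207919] shift mm [ 6.4 -0.8  1.1] turn deg [-0.04 -0.14  0.02] F [-1.34 -0.77  0.07] w 0.0004
local mm -156.45025072889695 -0.8407983732423331 162.0791865578922
```

Contact is being made. I'll push gently along the channel, rising slightly with the floor.

>>> {"fn": "carry_out", "kwargs": {"rows": [[0,[4,0,0],[0,0,0]],[0,[4,0,0],[0,0,0]],[0,[4,0,0],[0,0,0]],[0,[4,0,0],[0,0,0]],[0,[4,0,0],[0,0,0]]]}}

```text
t: 6.18
ee_pos: [0.4774, -0.0575, 0.162]
tool_rot: [-0.0, 0.996, -0.095, 0.001]
force: [-1.3, 0.6, 0.4]
width: 0.0003
```

```bash
python3 -c "
from h import *
rel(W(-70,0,164))
import cv2
cv2.imwrite('pics/s5.png',cv2.resize(imaging.camera('side')[130:250,290:410,::-1],None,fx=5,fy=5))"
```

```text
t 6.1833 pos [ 0.47736835 -0.05753358  0.16202107] shift mm [64.4 -0.7 -1.9] turn deg [-0.05 -0.11  0.02] F [-1.35  0.56  0.39] w 0.0003
local mm -134.41231253834027 -0.7317118953946364 162.0210729500314
```

View pics/s5.png

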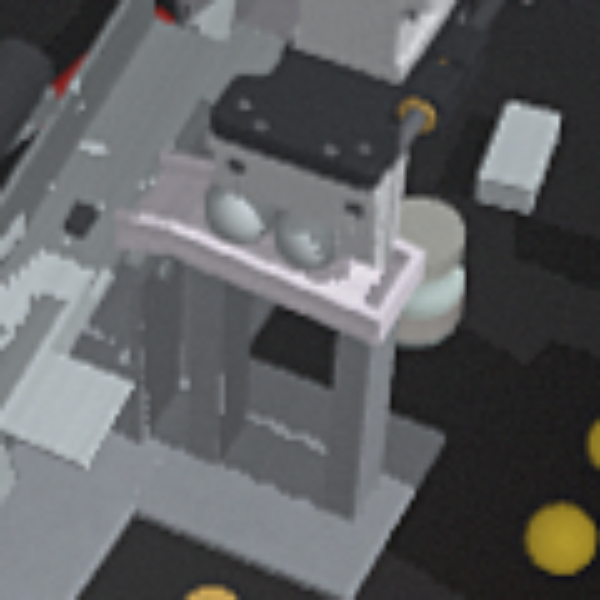

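The balls (about (235,215) and (303,240)) move up the channel with the finger behind them. I'll continue.

>>> {"fn": "carry_out", "kwargs": {"rows": [[0,[4,0,-0.3],[0,0,0]],[0,[4,0,-0.3],[0,0,0]],[0,[4,0,-0.3],[0,0,0]],[0,[4,0,-0.3],[0,0,0]],[0,[4,0,-0.3],[0,0,0]]]}}

```text
t: 6.65
ee_pos: [0.4993, -0.0617, 0.1635]
tool_rot: [-0.0, 0.996, -0.095, 0.001]
force: [-1.6, 0.1, -0.4]
width: 0.0005
```

>>> {"fn": "carry_out", "kwargs": {"rows": [[0,[4,0,-0.3],[0,0,0]],[0,[4,0,-0.3],[0,0,0]],[0,[4,0,-0.3],[0,0,0]],[0,[4,0,-0.3],[0,0,0]],[0,[4,0,-0.3],[0,0,0]]]}}

```text
t: 7.07
ee_pos: [0.5214, -0.0659, 0.1653]
tool_rot: [-0.0, 0.996, -0.095, 0.001]
force: [0.2, -0.3, 0.4]
width: 0.0006
```

```bash
python3 -c "
from h import *
rel(W(-70,0,164))
import cv2
cv2.imwrite('pics/s6.png',cv2.resize(imaging.camera('side')[90:330,190:430,::-1],None,fx=2.5,fy=2.5))"
```

```text
t 7.0667 pos [ 0.52136905 -0.06594801  0.1652851 ] shift mm [19.6 -0.7  1.3] turn deg [-0.06 -0.12  0.02] F [ 0.16 -0.34  0.39] w 0.0006
local mm -89.61430200202493 -0.6847962887074135 165.28509796112257
```

View pics/s6.png

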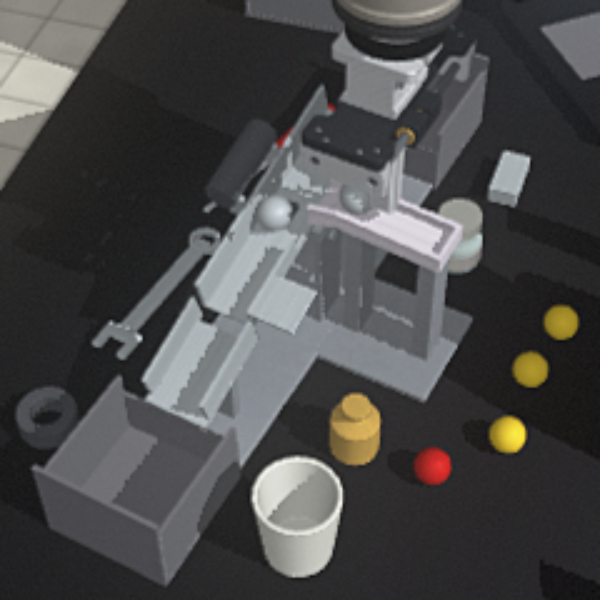

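Ball1 is on the gate at about (273,212) and ball0 is near the crest at about (355,195). I'll hold briefly so that ball1 clears, then push ball0 over.

>>> {"fn": "carry_out", "kwargs": {"rows": [[0,[1,0,0],[0,0,0]],[0,[0,0,0],[0,0,0]],[0,[0,0,0],[0,0,0]],[0,[0,0,0],[0,0,0]],[0,[0,0,0],[0,0,0]]]}}

```text
t: 7.53
ee_pos: [0.5232, -0.0662, 0.1652]
tool_rot: [-0.001, 0.996, -0.095, 0.001]
force: [0.7, 0.1, -0.1]
width: 0.0003
```

>>> {"fn": "carry_out", "kwargs": {"rows": [[0,[3,0,0],[0,0,0]],[0,[4,0,0],[0,0,0]],[0,[4,0,0],[0,0,0]],[0,[4,0,0],[0,0,0]],[0,[4,0,0],[0,0,0]]]}}

```text
t: 7.95
ee_pos: [0.543, -0.0702, 0.1656]
tool_rot: [-0.0, 0.996, -0.095, 0.001]
force: [0.6, 0.4, 0.1]
width: 0.0005
```

```bash
python3 -c "
from h import *
rel(W(-70,0,164))
import cv2
cv2.imwrite('pics/s7.png',cv2.resize(imaging.camera('side')[90:330,190:430,::-1],None,fx=2.5,fy=2.5))"
```

```text
t 7.95 pos [ 0.54302873 -0.07016772  0.16557219] shift mm [-2.5 -0.7  1.6] turn deg [-0.05 -0.15  0.02] F [0.56 0.39 0.05] w 0.0005
local mm -67.54747370931382 -0.7379382989946819 165.57218605254903
```

View pics/s7.png

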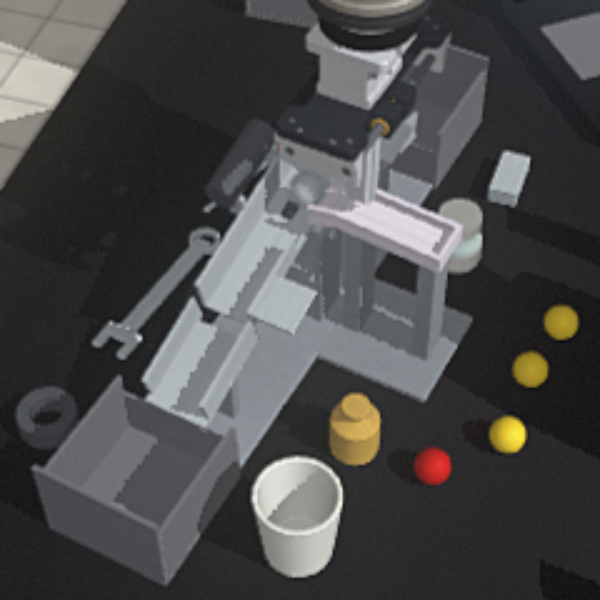

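Ball0 is dropping onto the gate at about (310,185), and ball1 is out of sight, probably in the tray. I'll lift clear and wait.

>>> {"fn": "carry_out", "kwargs": {"rows": [[0,[0,0,-5],[0,0,0]],[0,[0,0,-15],[0,0,0]],[0,[-10,0,-25],[0,0,0]],[0,[-25,0,-25],[0,0,0]],[0,[-30,0,-20],[0,0,0]]]}}

```text
t: 8.42
ee_pos: [0.4797, -0.0579, 0.2544]
tool_rot: [-0.002, 0.995, -0.095, -0.003]
force: [-1.6, -0.3, 1.1]
width: 0.0004
```

>>> {"fn": "carry_out", "kwargs": {"rows": [[0,[-25,0,0],[0,0,0]],[0,[-15,0,0],[0,0,0]],[0,[0,0,0],[0,0,0]],[0,[0,0,0],[0,0,0]],[0,[0,0,0],[0,0,0]]]}}

```text
t: 8.83
ee_pos: [0.4374, -0.0492, 0.2616]
tool_rot: [-0.001, 0.996, -0.094, 0.002]
force: [0.1, 0.4, 0.4]
width: 0.0004
```

>>> {"fn": "carry_out", "kwargs": {"rows": [[0,[0,0,0],[0,0,0]],[0,[0,0,0],[0,0,0]],[0,[0,0,0],[0,0,0]],[0,[0,0,0],[0,0,0]],[0,[0,0,0],[0,0,0]]]}}

```text
t: 9.25
ee_pos: [0.4395, -0.0493, 0.2605]
tool_rot: [-0.002, 0.996, -0.094, 0.001]
force: [0.2, 0.6, 0.1]
width: 0.0005
```

```bash
python3 -c "
from h import *
rel(W(-70,0,164))
import cv2
cv2.imwrite('pics/s8.png',cv2.resize(imaging.camera('side')[90:330,190:430,::-1],None,fx=2.5,fy=2.5))
cv2.imwrite('pics/t8.png',cv2.resize(imaging.camera('top')[100:280,200:540,::-1],None,fx=2.35,fy=2.35))"
```

```text
t 9.25 pos [ 0.43949535 -0.04929736  0.26050708] shift mm [103.    0.6  96.6] turn deg [-0.19 -0.07  0.06] F [0.18 0.56 0.15] w 0.0005
local mm -173.15923893046892 0.2036464729754106 260.50707992783117
```

View pics/s8.png

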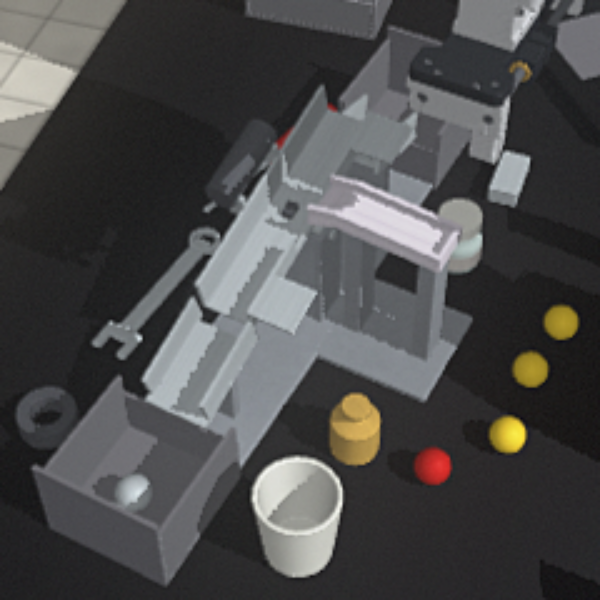

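View pics/t8.png

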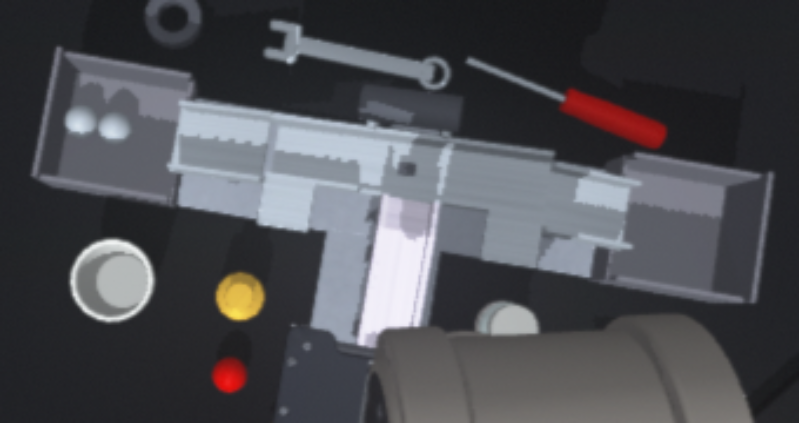

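The top view shows both balls in the left tray, at about (80,120) and (114,127). The gate is still at its new stop and the arm is clear. I'll let the balls settle and compare once more.

>>> {"fn": "carry_out", "kwargs": {"rows": [[0,[0,0,0],[0,0,0]],[0,[0,0,0],[0,0,0]],[0,[0,0,0],[0,0,0]],[0,[0,0,0],[0,0,0]],[0,[0,0,0],[0,0,0]]]}}

```text
t: 9.77
ee_pos: [0.4394, -0.0493, 0.2604]
tool_rot: [-0.002, 0.996, -0.094, 0.001]
force: [0.3, 0.3, 0.1]
width: -0.0
```

>>> {"fn": "carry_out", "kwargs": {"rows": [[0,[0,0,0],[0,0,0]],[0,[0,0,0],[0,0,0]],[0,[0,0,0],[0,0,0]],[0,[0,0,0],[0,0,0]],[0,[0,0,0],[0,0,0]]]}}

```text
t: 10.18
ee_pos: [0.4394, -0.0493, 0.2605]
tool_rot: [-0.002, 0.996, -0.094, 0.001]
force: [0.7, -0.1, -0.3]
width: 0.0004
```

```bash
python3 -c "
from h import *
import cv2
cv2.imwrite('pics/t9.png',cv2.resize(imaging.camera('top')[100:280,200:540,::-1],None,fx=2.35,fy=2.35))
a=cv2.imread('pics/t9.png');b=cv2.imread('pics/t8.png');print(cv2.absdiff(a,b)[:250,:260].max())
c,s=np.cos(YAW),np.sin(YAW)
for p in((80,120),(114,127)):
  d=plane('top',*T(*p),.022)[:2]-O;print(c*d[0]+s*d[1],-s*d[0]+c*d[1])
print(ctrl.hand_in())"
```

```text
5
0.009305350741072978 0.30145545986895056
0.008187042996728677 0.26889827640719055
the job is handed in; nothing more can be done
None
```

View pics/t9.png

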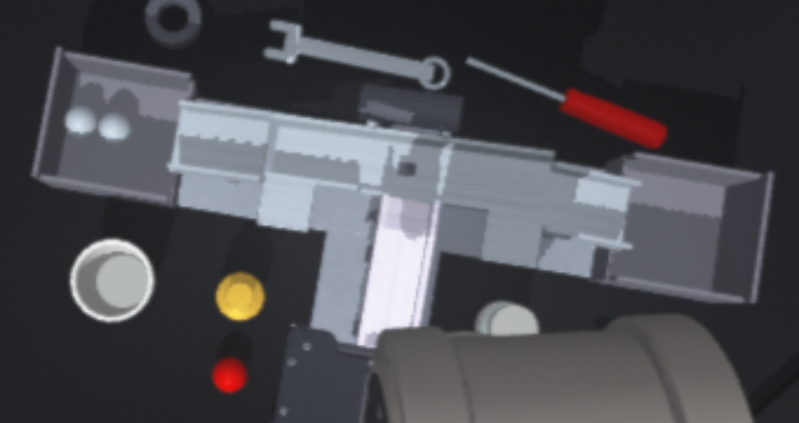

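I pressed the raised left pad down, and the gate rocked over to its other stop. With closed fingertips I then pushed the two steel balls over the crest, and both ran down the left chute. I handed the job in at about 10 s.

In the last pictures both balls lie still in the left tray, at about (9, 301) and (8, 269) mm in the sorter frame. The gate is still at its new stop, the arm is clear of everything, and nothing else in view on the bench appears to have moved; the gauge block was hidden by the arm in the last top view but was in place in the side view a second earlier. At the ends of the push moves the wrist force read no more than about 2 N. I did not measure the gate's angle itself, only saw it in the pictures.

One thing did not go as commanded: the descent behind the channel drifted about 9 mm sideways, and I corrected it before touching the balls. No check failed or disagreed.

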